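Dock the cleaner bottle and open its child-safe cap

ROBOT

A 6-joint arm with a two-finger parallel gripper is mounted at the origin on a cart in front of the work surface, level with it; the furniture and walls round the work are solid. World frame = base frame: x ahead of the robot, y to its left, z up, the work surface at z = 0. Lengths are in m, angles in rad, forces in N, time in s.
With the tool pointing down it reaches from about 0.275 to 0.725 m from the base axis. Payload 15.9 kg.
Tool frame: the origin (TCP) lies on the centre line of the jaws, within the pads' length; the fingertips stand 8 mm ahead of it and the grasp point (between the pads) lies 11 mm behind it; z points along the fingers, y is the direction in which the jaws open and shut (so a half turn about z gives the same grasp; the last joint's range is limited). The gripper opens to 85 mm and grips with 20 to 120 N. Pads are 22 mm wide; open, the fingers measure 114 mm over their backs; the gripper's body (76 mm by 85 mm) begins 54 mm behind the grasp point. The pads swing forward as they close: fully open they stand 13 mm farther back than shut.
Start: joints at [1.128, 0.213, -0.034, 1.323, 0, 1.571], TCP at [0.214, 0.452, 0.239] pointing down, gripper open.
Joint ranges: [-2.98, 2.98], [-0.74, 1.72], [-1.14, 1.35], [-2.1, 2.04], [-1.57, 1.44], [-3.14, 3.14]. Speed limits (rad/s): [1.89, 1.89, 2.39, 2.57, 3.14, 3.14].

INTERFACE

Orientations are given as a unit quaternion [x, y, z, w].
In Python, from station import robot gives the robot as it stands.
- The arm moves only by the shell command python3 -m creep 'ROWS' [FORCE]. ROWS is JSON, a list of rows, each a list of 5 numbers: the closure, from 0 (fully open) to 1 (shut), then the shift along the tool's x, y, z in m, then the turn about the tool's z in rad. A call has 1 to 20 rows; each row shifts and turns the commanded pose from where the row before left it, along the tool's axes as they then stand; what a row does not reach is not made up. A row lasts 1/12 s, in which the tool goes at most 41.7 mm and 7.16 degrees, less where a joint would pass 70% of its speed; a pose out of reach is approached as far as the arm can. A call is refused whole if a number of a shift passes 0.0417 or a number of a turn 0.125, either way. A call with a gripper value outside its range is refused whole. The fingers move at their own pace and stop on an object; FORCE is the grip in N (left out, the last holds). Time passes only in rows, so rows that do not move let the fingers close. It gives the time, the measured TCP pose, the force and the opening at its end, in the units of the state.
- robot.state(): the state, without advancing time (a new reading comes with each control period).
- robot.snapshot(name): name is "scene" or "side" or "wrist"; returns a dict with "img" (480x640x3 uint8, red, green, blue), "range_z" (480x640 float32, m along the optical axis (not along the pixel's ray), 0 where there is no reading), "intrinsics" (3x3 intrinsics, pixels), "k1" (the pictures are not rectified: a ray, as slopes to the right and down, at radius r is drawn at 1 + k1 r^2 times it, then the intrinsics apply), "world_from_camera" (4x4, takes a point from camera to world coordinates); the wrist camera has in their place "T_tool_cam" (4x4, takes a point from camera to tool coordinates, whose origin is the TCP and whose axes are the flange's). Camera axes: x right, y down, z forward; pixel columns grow to the right and rows downward; lengths in m; the calibration is good to about 2 mm. A picture is of the moment at which its call begins: read the wrist's pose just before it.
- robot.finish_job(): hands the job in, once; it reports no verdict.
Trained networks look in the newest picture that a camera, given by its name, has taken for a name from the list of things; names that differ only in an ending like _2 or _b are one class to them, and where a whole thing is asked for, a point or a joint stands for the part that bears it (a point fixed in the world has none). Each returns a list of dicts, best first, with "conf" (0 to 1); they miss things now and then, are a little off and sometimes report something else, mostly with a low value. They report only what shows in the picture. A call takes as long as a camera call. They do not tell look-alikes from the thing itself.
- robot.look_for(name, camera): "point" ([column, row] in pixels, amid what is visible of it).
The state is a dict: "time": time; "q": joint angles; "joint_vel": joint speeds; "joint_efforts": joint torques, N m; "eef_pos": TCP position; "tool_rot": TCP orientation; "ft_force": force on the tool from outside, world axes, zero at the start; "wrist_torque": the same for the moment, N m; "grip_width": finger opening in m.
Only numpy, scipy, OpenCV 4.12 (cv2) and the standard library are available. Lean on these libraries where they do the work, as an engineer would, in place of code of your own. Each camera call takes 0.05 s, during which the arm holds its last target.

TASK

Slide the cleaner bottle, still shut and upright, into the open end of the aluminium dock on the cooktop until it snaps fully home. Then press its red child-safe cap down, twist it anticlockwise while pressing, and lift it off. Finish while holding the cap upright in the gripper, clear above the open mouth of the docked bottle, and leave everything else on the cooktop where it is.

Things in the scene. Friction and masses are not known exactly. Their poses are not given: they have to be found in the camera images.
- bottle: Cleaner bottle, upright, 0.25 to 0.42 kg: white, rectangular, green label with yellow stripe, blue shoe. Origin: centre of its underside; z up. Body 62 mm (its x) by 50 mm (its y) up to z = 44 mm, shoulder to 52 mm, then a round neck 27 mm across with lugs (38 mm across). The shut cap covers z = 64 to 100 mm. The same after half a turn, cap and arrows included.
- bottle_shoe (a point): Centre of the top face of the bottle's flat blue shoe, 6 mm above the underside. The shoe is 70 mm (bottle x) by 64 mm (bottle y), 6 mm thick, with rounded corners and two notches in each long side, 24 mm before and behind the middle, for the dock's spring balls; it is slippery. Pushed by the cap the bottle tends to lean forward: it stays straight best when one finger is before and one behind the cap, as seen along the slide.
- bottle_mouth (a point): Centre of the rim of the bottle's mouth, 82 mm above its underside.
- cap: Red ribbed child-safe cap, round, 50 mm across, 36 mm high, 0.06 kg, white arrows on top. Origin: centre of its lower edge; z up. Shut and locked, the origin is 64 mm above the bottle's origin and cap x lies along bottle x (play about 3 degrees, 1 mm up). Locked, it can neither turn nor come off, and the bottle can be lifted and pushed by it.
- cap_grip (a point): Point on the cap's axis, good to grip from above: 22 mm over its lower edge, 14 mm under its top, 86 mm above the bottle's underside when shut. Pressed down at least 5 mm and kept down, the cap turns anticlockwise seen from above; turned 50 to 130 degrees it is free to lift straight off (it stops at about 135).
- cap_liner (a joint): Spring disc inside the cap: 0 with the cap at rest or off, grows as the cap is pressed down on the bottle, to 0.0075 m at the end of its travel. Pressing takes about 6 N to start, 12 N at 0.005, 15 N at the end.
- dock: Bottle dock: low U-shaped aluminium frame, 15 mm high, fixed on four black suction feet, without a floor: the shoe slides on the cooktop. Origin: on the cooktop at the seat, where the centre of the bottle's underside belongs. The bottle slides in along the dock's +x, bottle x along dock x either way round. Channel 67 mm wide from x = -41 mm; end stop 2 mm past home.
- dock_mouth (a point): On the cooktop, 105 mm from the seat towards -x of the dock: the bottle's centre stands here clear outside the open mouth, whose flared cheeks run from x = -66 mm (about 90 mm apart) to the rails at -41 mm. Lips 8 mm above the cooktop reach 3.5 mm in over each side of the shoe: slide with the shoe less than 2 mm off the cooktop.
- dock_detent_left (a joint): Brass spring ball near the end of one rail, 24 mm past the seat (the other rail has the same): 0 at rest or snapped into the shoe's notch, about 0.0025 m while the shoe's edge passes. Getting past takes about 3 to 6 N; it snaps in when the bottle is home.
- mug: Bystander: white mug, 86 x 122 mm and 96 mm high; leave it where it stands. Origin: centre of its underside.
- egg_timer: Bystander: white kitchen timer, 66 mm across, 60 mm high; leave it where it stands. Origin: centre of its underside.
- salt_grinder: Bystander: salt grinder, steel head on a glass foot, 54 mm across, 136 mm high; leave it where it stands. Origin: centre of its underside.
- pepper_grinder: Bystander: pepper grinder, steel head on a glass foot with dark filling, 54 mm across, 136 mm high; leave it where it stands. Origin: centre of its underside.
- soap_bottle: Bystander: amber soap bottle with a black pump, 74 x 61 mm, 195 mm high; leave it where it stands. Origin: centre of its underside.
- sugar_bowl: Bystander: small white bowl with dark lozenges, 73 x 91 mm, 46 mm high; leave it where it stands. Origin: centre of its underside.
There are look-alikes about, which are no part of the job. Several things have the shape of the cap; the one meant has the colours described above.

How it is judged:
By the outcome, as a careful person would: the job done as asked, in the order asked, and still so for the second after the job is handed in, while the arm keeps its last pose, push and grip.
It also fails if it takes over 45 s, if anything falls off the work surface, if the arm or the gripper's body presses on something with over 40 N, if the wrist force passes 120 N, or if a joint passes its speed limit or range.

## Working session

There is one attempt and no reset: what is moved stays moved. The work goes in short steps, Python scripts to look and compute and a shell command to move; the robot and the scene stay as the last step left them, time stands still between calls to the robot, and variables do not carry over. Pictures are saved under pics/ and viewed, and the job is handed in when it is done.

```bash
ls; mkdir -p pics
python3 - <<'E'
from station import robot
import cv2, numpy as np
print(robot.state())
for c in ["scene","side","wrist"]:
    s=robot.snapshot(c)
    cv2.imwrite(f"pics/{c}0.png",s["img"][:,:,::-1])
    print(c,s["intrinsics"].tolist(),s["k1"],{k:np.round(v,4).tolist() for k,v in s.items() if k in("world_from_camera","T_tool_cam")})
    for n in ["bottle","cap","dock","mug","soap_bottle"]:
        print(n,robot.look_for(n,c))
E
```

```text
pics
{'time': 0.0, 'q': array([ 1.12798621e+00,  2.13361369e-01, -3.50363182e-02,  1.32350752e+00,
        1.39002356e-06,  1.57081081e+00]), 'joint_vel': array([-0.00189862, -0.00056448,  0.00054691,  0.00010359,  0.00049294,
       -0.00088861]), 'joint_efforts': array([ 5.18932138e-03, -6.86162853e+01,  4.87118626e+01,  1.74416421e-02,
        2.51667734e-04, -2.59765159e-05]), 'eef_pos': array([0.21410046, 0.45148207, 0.2388226 ]), 'tool_rot': array([ 2.19607631e-01,  9.75588120e-01, -5.40756707e-04, -1.22430026e-04]), 'ft_force': array([-0.1802428 , -0.35501692,  0.1115985 ]), 'wrist_torque': array([-0.00310588,  0.03392043,  0.02366953]), 'grip_width': 0.08521800610950149}
scene [[473.6797365347949, 0.0, 315.3979265145321], [0.0, 473.6797365347949, 240.40036783908803], [0.0, 0.0, 1.0]] -0.11421850722035025 {'world_from_camera': [[0.8127, -0.3065, 0.4955, -0.0011], [-0.5824, -0.4521, 0.6756, -0.733], [0.017, -0.8376, -0.546, 0.6697], [0.0, 0.0, 0.0, 1.0]]}
bottle [{'point': [338.9, 335.9], 'conf': 0.74}]
cap [{'point': [337.9, 304.0], 'conf': 0.87}, {'point': [356.4, 369.0], 'co
[... 556 characters left out ...]
 311.3], 'conf': 0.6}]
cap [{'point': [265.3, 280.2], 'conf': 0.94}, {'point': [253.6, 342.1], 'conf': 0.62}]
dock []
mug [{'point': [349.9, 225.3], 'conf': 0.87}]
soap_bottle [{'point': [327.9, 163.9], 'conf': 0.59}, {'point': [338.2, 175.0], 'conf': 0.57}, {'point': [337.9, 335.2], 'conf': 0.37}, {'point': [262.9, 277.9], 'conf': 0.26}]
wrist [[363.6270765909377, 0.0, 319.36219265725356], [0.0, 363.6270765909377, 244.273627808755], [0.0, 0.0, 1.0]] 0.02615567439081091 {'T_tool_cam': [[0.0002, -0.9582, -0.286, 0.0727], [1.0, 0.0004, -0.0005, 0.001], [0.0006, -0.286, 0.9582, -0.1355], [0.0, 0.0, 0.0, 1.0]]}
bottle []
cap []
dock [{'point': [220.4, 424.7], 'conf': 0.78}]
mug []
soap_bottle []
```

View pics/scene0.png

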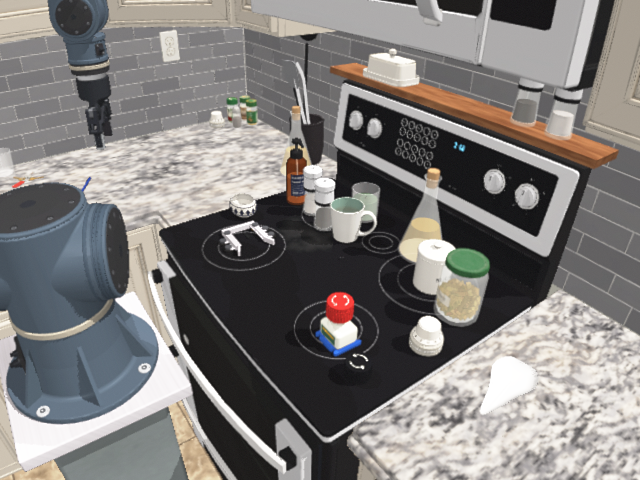

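View pics/side0.png

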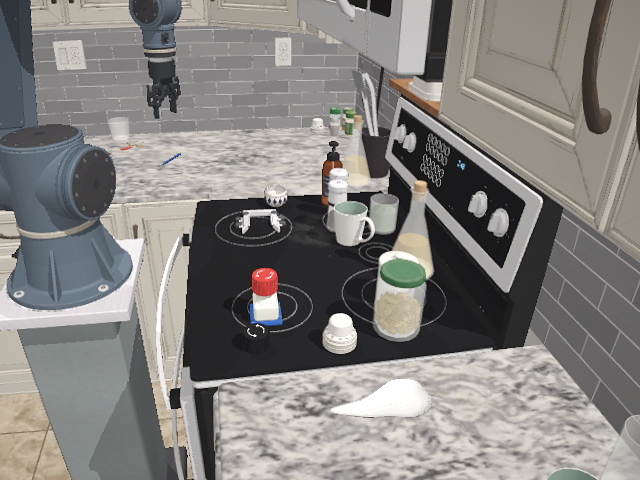

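View pics/wrist0.png

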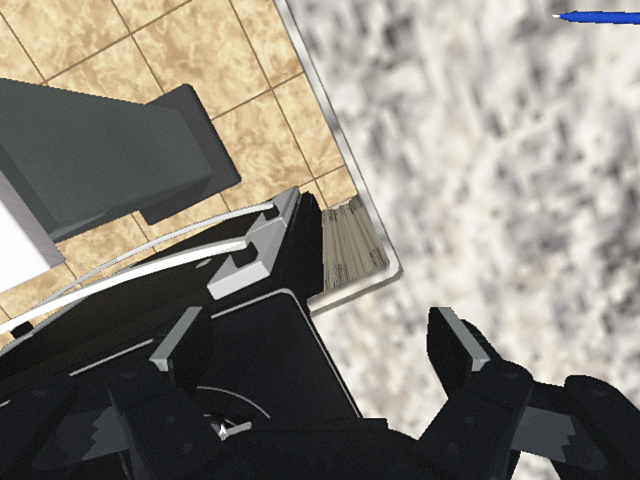

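The scene view shows the bottle with its red cap near (340,310) and the dock near (245,236). The sugar bowl, grinders and mug stand round the dock. I'll zoom in and measure next.

```bash
cat > h.py <<'E'
import numpy as np, cv2
from scipy.spatial.transform import Rotation as R
from station import robot
def D(s): return np.array([s["k1"],0,0,0,0.])
def wfc(s,st=None):
    if "world_from_camera" in s: return np.array(s["world_from_camera"])
    T=np.eye(4);T[:3,:3]=R.from_quat(st["tool_rot"]).as_matrix();T[:3,3]=st["eef_pos"]
    return T@np.array(s["T_tool_cam"])
def rays(s,uv):
    return cv2.undistortPoints(np.array(uv,float).reshape(-1,1,2),np.array(s["intrinsics"]),D(s)).reshape(-1,2)
def plane(s,W,uv,z):
    n=rays(s,uv); d=np.c_[n,np.ones(len(n))]@W[:3,:3].T
    t=(z-W[2,3])/d[:,2]; return W[:3,3]+t[:,None]*d
def cloud(s,W):
    v,u=np.mgrid[0:480,0:640]; n=rays(s,np.stack([u.ravel(),v.ravel()],1))
    z=s["range_z"].ravel(); P=np.c_[n*z[:,None],z]@W[:3,:3].T+W[:3,3]
    P[z==0]=np.nan
    return P.reshape(480,640,3)
def proj(s,W,P):
    C=np.linalg.inv(W); p=np.array(P,float).reshape(-1,3)@C[:3,:3].T+C[:3,3]
    return cv2.projectPoints(p.reshape(-1,1,3),np.zeros(3),np.zeros(3),np.array(s["intrinsics"]),D(s))[0].reshape(-1,2)
def red(img):
    a=img.astype(int); return (a[...,0]>110)&(a[...,0]>2.0*a[...,1])&(a[...,0]>2.0*a[...,2])
E
python3 - <<'E'
from h import *
for c,(x,y) in {"scene":(150,180),"side":(180,170)}.items():
    s=robot.snapshot(c);W=wfc(s);P=cloud(s,W);im=s["img"]
    crop=im[y:y+200,x:x+260]; cv2.imwrite(f"pics/{c}_z.png",cv2.resize(crop,None,fx=3,fy=3,interpolation=cv2.INTER_CUBIC)[:,:,::-1])
    m=red(im)&(P[...,0]>.2)&(P[...,2]<.15); q=P[m]
    print(c,m.sum(),np.nanmedian(q,0),np.nanmax(q,0),np.nanmin(q,0))
    t=q[q[:,2]>np.nanmax(q[:,2])-.006]; print("top",t.mean(0),t.min(0),t.max(0))
    a=im.astype(int);b=(a[...,2]>90)&(a[...,2]>1.7*a[...,0])&(P[...,2]<.05)&(P[...,0]>.2)&(P[...,1]<.3); q=P[b]
    print("blue",b.sum(),q.min(0),q.max(0))
E
```

```text
scene 720 [ 0.42855111 -0.22789549  0.0961436 ] [0.84973662 1.05857915 0.13852647] [ 0.40966192 -0.24593507 -0.00293369]
top [0.67770134 0.28817476 0.13521918] [0.66063454 0.27594781 0.13272969] [0.69712292 0.29957467 0.13852647]
blue 328 [ 0.40216408 -0.25601235 -0.00418883] [ 0.47278096 -0.17239892  0.01006026]
side 594 [ 0.43316983 -0.23516254  0.09345288] [ 0.45982002 -0.04052099  0.1036373 ] [ 0.40933699 -0.24539703  0.00130439]
top [ 0.43413847 -0.22140594  0.10086729] [ 0.41029004 -0.24406393  0.09771783] [ 0.45835474 -0.1952664   0.1036373 ]
blue 234 [ 0.40117978 -0.29586289 -0.00414071] [ 0.46812843 -0.18138793  0.03796782]
```

View pics/scene_z.png

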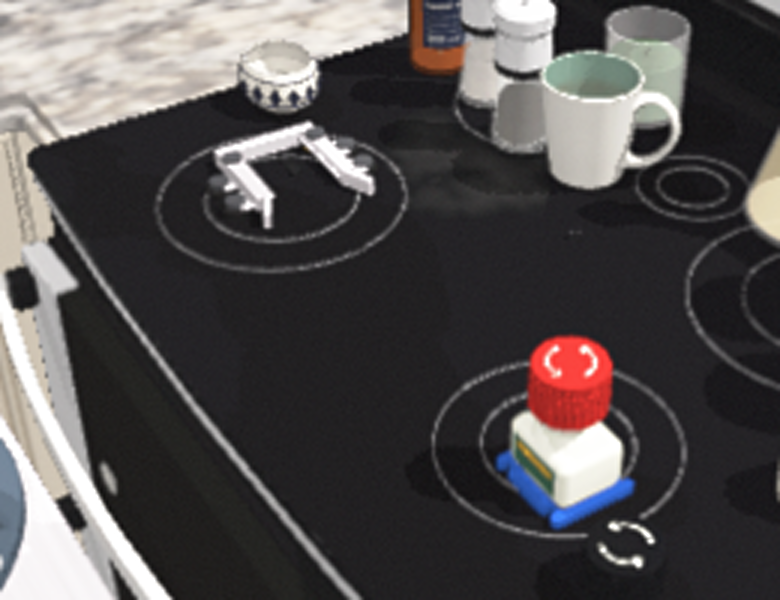

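View pics/side_z.png

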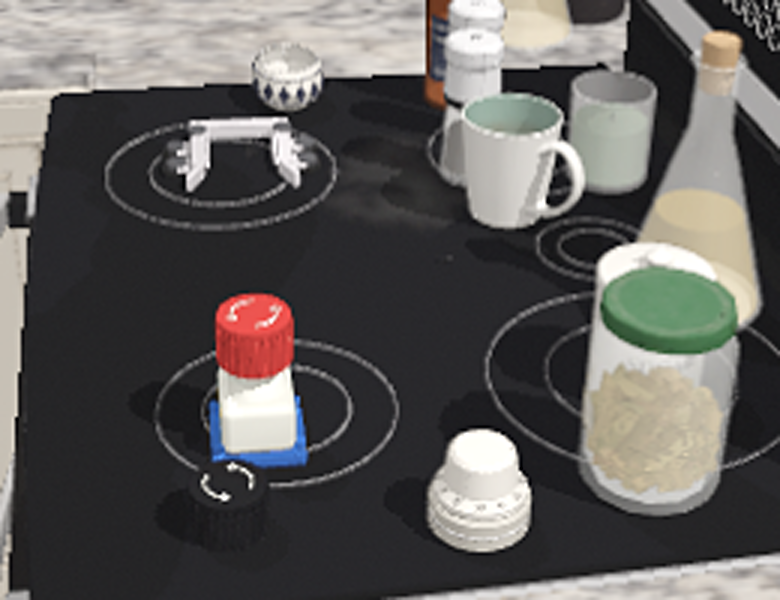

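Run:
```python
from h import *
for c in ["scene","side"]:
    s=robot.snapshot(c);W=wfc(s);P=cloud(s,W);im=s["img"].astype(int)
    d=robot.look_for("dock",c); print(d)
    m=(im.min(2)>120)&(P[...,2]>.002)&(P[...,2]<.03)&(P[...,0]>.25)&(P[...,0]<.6)&(P[...,1]>.0)&(P[...,1]<.4)
    n,l,st,ce=cv2.connectedComponentsWithStats(m.astype(np.uint8))
    for i in range(1,n):
        if st[i,4]>15:
            q=P[l==i]; print(st[i],q.mean(0).round(3),q.min(0).round(3),q.max(0).round(3))
    q=P[m]; q=q[::max(1,len(q)//0+1)] if 0 else q
    g=np.zeros((300,400),np.uint8)
    for x,y,z in q: 
        g[int((.6-x)*1000)*1-0 if 0<= (.6-x)*1000<300 else 0, int(np.clip((.4-y)*1000,0,399))]=255
    cv2.imwrite(f"pics/top_{c}.png",cv2.resize(g,None,fx=2,fy=2,interpolation=0))
    for n in ["black"]:
        pass
```

```text
[{'point': [241.2, 233.2], 'conf': 0.83}]
[233 197  20   8 105] [0.535 0.357 0.021] [0.511 0.331 0.009] [0.554 0.37  0.03 ]
[243 210  10   7  36] [0.513 0.288 0.02 ] [0.502 0.281 0.009] [0.527 0.295 0.03 ]
[221 221  54  35 545] [0.462 0.207 0.012] [0.402 0.135 0.002] [0.523 0.281 0.02 ]
[{'point': [262.5, 213.8], 'conf': 0.88}]
[267 189  17   6  67] [0.523 0.361 0.023] [0.497 0.348 0.012] [0.546 0.371 0.03 ]
[270 199  14   7  58] [0.517 0.287 0.02 ] [0.499 0.274 0.008] [0.538 0.295 0.03 ]
[239 210  44  24 397] [0.462 0.204 0.011] [0.402 0.14  0.002] [0.519 0.259 0.021]
```

Run:
```python
from h import *
a=[cv2.imread(f"pics/top_{c}.png")[:,:500] for c in("scene","side")]
cv2.imwrite("pics/tops.png",cv2.resize(np.hstack(a),(800,480)))
```

```text
(no output)
```

View pics/tops.png

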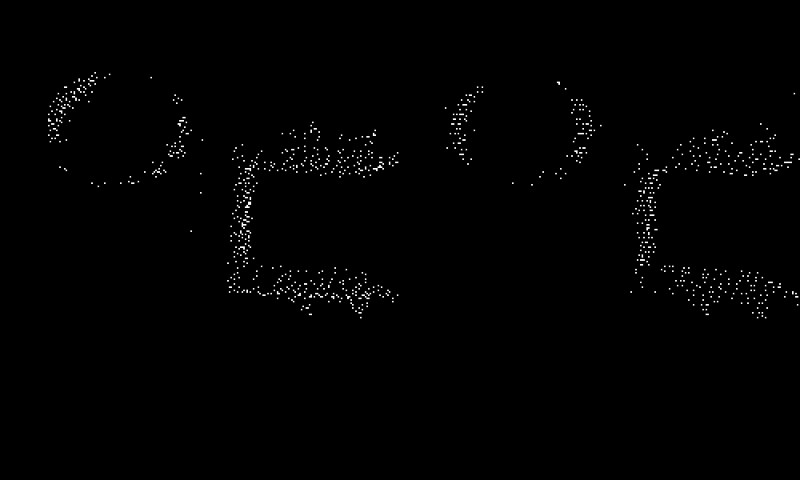

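```bash
python3 -m creep '[[0,0,0,0,-0.11],[0,0,0,0,-0.11],[0,0,0,0,-0.11],[0,0,0,0,-0.113]]'; python3 -c "
from h import *
s=robot.state();print(s['q'],R.from_quat(s['tool_rot']).as_matrix().round(3),s['time'])"
```

```text
time: 1.53
eef_pos: [0.2142, 0.4518, 0.2393]
tool_rot: [-0.003, 1.0, -0.0, 0.0]
ft_force: [-1.5, 1.1, 0.4]
grip_width: 0.0858
[ 1.12796517e+00  2.12906030e-01 -3.43882451e-02  1.32350634e+00
 -2.83590974e-06  1.12241875e+00] [[-1.    -0.006  0.   ]
 [-0.006  1.    -0.   ]
 [-0.    -0.    -1.   ]] 1.5333
```

```bash
python3 -m creep '[[0,-0.021,-0.027,0,0],[0,-0.021,-0.027,0,0],[0,-0.021,-0.027,0,0],[0,-0.021,-0.027,0,0],[0,-0.021,-0.027,0,0],[0,-0.021,-0.027,0,0],[0,-0.021,-0.027,0,0],[0,-0.021,-0.027,0,0],[0,-0.021,-0.027,0,0],[0,-0.021,-0.027,0,0],[0,0,0,0,0]]'
python3 - <<'E'
from h import *
st=robot.state();s=robot.snapshot("wrist");W=wfc(s,st)
np.savez("w1.npz",img=s["img"],rz=s["range_z"],W=W)
cv2.imwrite("pics/w1.png",s["img"][:,:,::-1])
E
```

```text
time: 2.45
eef_pos: [0.4269, 0.178, 0.2392]
tool_rot: [0.002, 1.0, -0.001, 0.0]
ft_force: [-0.6, 0.8, -0.0]
grip_width: 0.0856
```

View pics/w1.png

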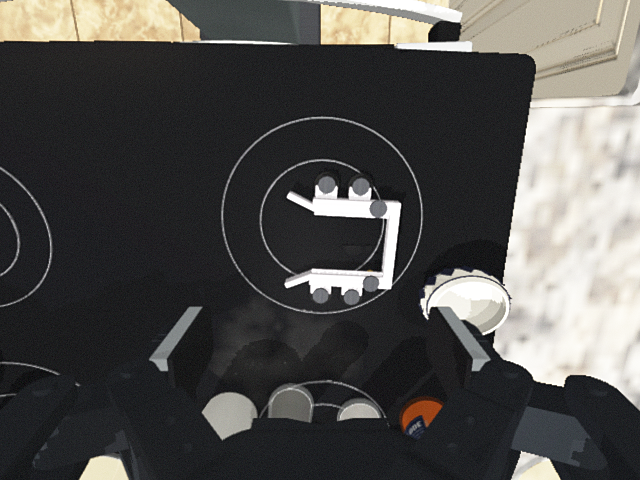

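The wrist view shows the dock with its mouth to image left (-y), cheek tips at (290,195) and (287,284), and the end bar near (392,245). I'll crop it for the edges.

Run:
```python
import cv2
im=cv2.imread("pics/w1.png")[165:315,270:425]
cv2.imwrite("pics/w1z.png",cv2.resize(im,None,fx=5,fy=4,interpolation=cv2.INTER_CUBIC))
```

```text
(no output)
```

View pics/w1z.png

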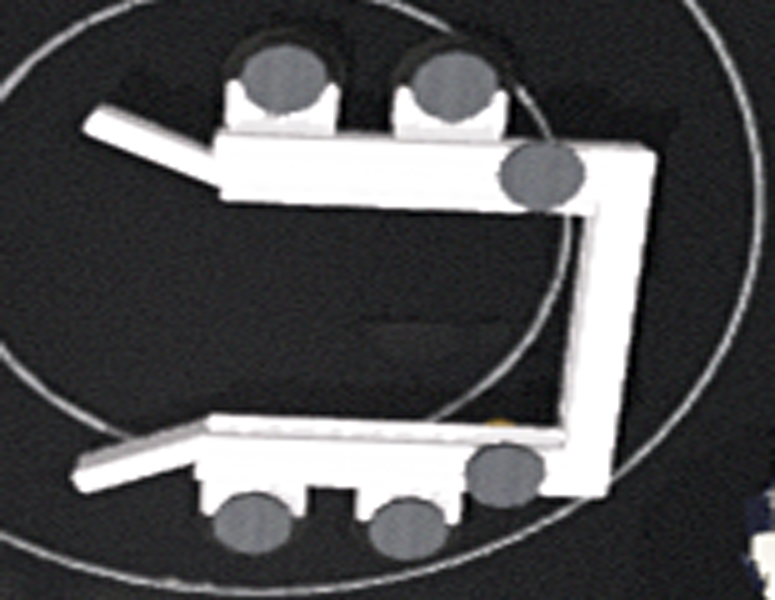

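Run:
```python
from h import *
d=np.load("w1.npz");W=d["W"];s=robot.snapshot("wrist")
pts={"upin0":(222,198),"upin1":(585,213),"lowin0":(205,432),"lowin1":(563,443),"lowtop0":(212,415),"lowtop1":(563,430),"barout0":(655,150),"barout1":(606,495),"barin0":(597,213),"barin1":(570,430),"upout0":(217,133),"upout1":(655,150),"cheekU":(85,120),"cheekL":(75,490)}
for k,(a,b) in pts.items():
    p=plane(s,W,[(a/5+270,b/4+165)],.015)[0]; print(k,p.round(4))
```

```text
upin0 [0.4308 0.1734 0.015 ]
upin1 [0.4349 0.2467 0.015 ]
lowin0 [0.4938 0.1693 0.015 ]
lowin1 [0.4971 0.2451 0.015 ]
lowtop0 [0.489  0.1709 0.015 ]
lowtop1 [0.4934 0.2449 0.015 ]
barout0 [0.4189 0.2598 0.015 ]
barout1 [0.512 0.255 0.015]
barin0 [0.4349 0.2491 0.015 ]
barin1 [0.4934 0.2464 0.015 ]
upout0 [0.4143 0.1726 0.015 ]
upout1 [0.4189 0.2598 0.015 ]
cheekU [0.411  0.1464 0.015 ]
cheekL [0.5102 0.1414 0.015 ]
```

```bash
cat >> h.py <<'E'
def dockpts(sx,sy,yaw):
    c,n=np.cos(yaw),np.sin(yaw)
    f=lambda x,y,z:(sx+c*x-n*y,sy+n*x+c*y,z)
    L=[]
    for sg in(1,-1):
        for yy,z in((30,.015),(30,.008),(33.5,0)): L.append([f(-.041,sg*yy/1000,z),f(.037,sg*yy/1000,z)])
        L.append([f(-.066,sg*.045,.015),f(-.041,sg*.0335,.015)])
    for z in(0,.015): L.append([f(.037,-.0335,z),f(.037,.0335,z)])
    return L
E
python3 - <<'E'
from h import *
d=np.load("w1.npz");s=robot.snapshot("wrist");im=d["img"][:,:,::-1].copy()
im=cv2.resize(im[165:315,270:425],None,fx=5,fy=4,interpolation=cv2.INTER_CUBIC)
cols=[(0,0,255),(0,255,0),(255,0,0),(255,0,255)]*2+[(255,0,0),(0,0,255)]
for (a,b),c in zip(dockpts(.4638,.211,np.radians(86.85)),cols):
    p=(proj(s,d["W"],[a,b])-[270,165])*[5,4]; cv2.line(im,*[tuple(int(v) for v in q) for q in p],c,1)
cv2.imwrite("pics/w1o.png",im)
E
```

```text
(no output)
```

View pics/w1o.png

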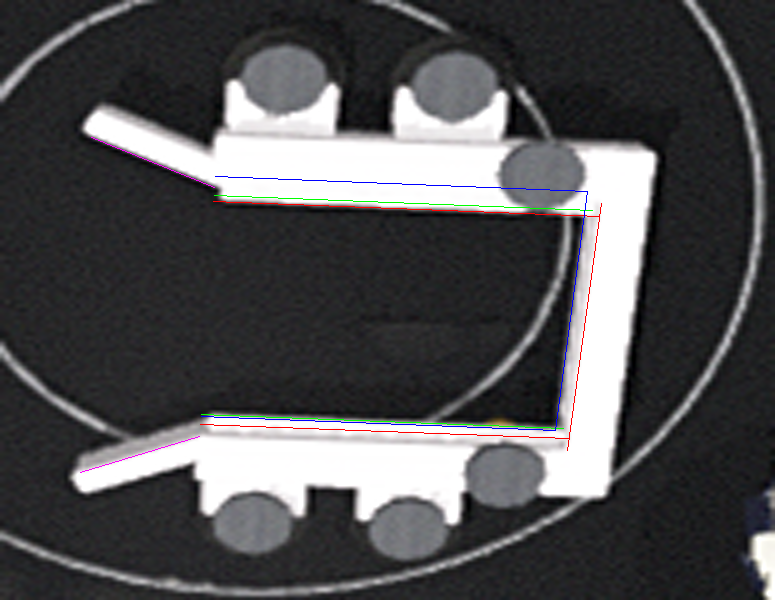

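```bash
python3 -m creep '[[0,0,-0.033,0,0],[0,0,-0.033,0,0],[0,0,-0.033,0,0],[0,0,-0.033,0,0],[0,0,-0.033,0,0],[0,0,-0.033,0,0],[0,0,-0.033,0,0],[0,0,-0.033,0,0],[0,0,-0.033,0,0],[0,0,-0.033,0,0],[0,0,-0.033,0,0],[0,0,-0.033,0,0],[0,0,0,0,0]]'
python3 - <<'E'
from h import *
st=robot.state();s=robot.snapshot("wrist");W=wfc(s,st)
np.savez("w2.npz",img=s["img"],rz=s["range_z"],W=W)
cv2.imwrite("pics/w2.png",s["img"][:,:,::-1])
P=cloud(s,W);m=red(s["img"])&(P[...,2]>.05);q=P[m];print(m.sum(),np.median(q,0))
t=q[q[:,2]>.095];print(t.mean(0),t.min(0),t.max(0))
u,v=np.nonzero(m)[1],np.nonzero(m)[0]
E
```

```text
time: 3.68
eef_pos: [0.4245, -0.2173, 0.2391]
tool_rot: [0.001, 1.0, -0.001, -0.0]
ft_force: [0.5, 0.7, 0.3]
grip_width: 0.0855
3029 [ 0.43184913 -0.21695992  0.10073757]
[ 0.43416089 -0.21691462  0.10074479] [ 0.41044831 -0.24183134  0.09505801] [ 0.46016277 -0.19233936  0.10340409]
```

View pics/w2.png

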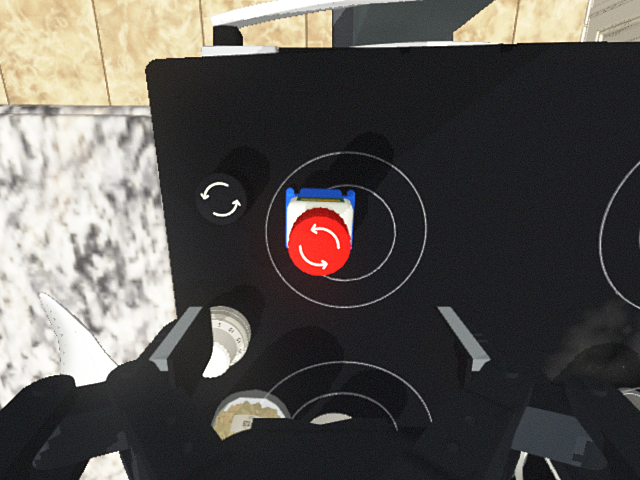

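Run:
```python
import cv2
im=cv2.imread("pics/w2.png")[175:285,265:375]
cv2.imwrite("pics/w2z.png",cv2.resize(im,None,fx=5,fy=5,interpolation=cv2.INTER_CUBIC))
```

```text
(no output)
```

View pics/w2z.png

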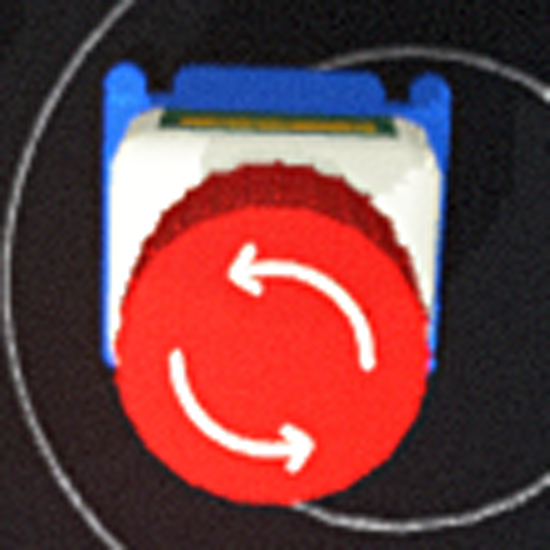

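Run:
```python
from h import *
d=np.load("w2.npz");W=d["W"];s=robot.snapshot("wrist")
f=lambda a,z:plane(s,W,[(a[0]/5+265,a[1]/5+175)],z)[0].round(4)
for a in[(125,62),(430,75),(180,65),(380,72),(103,80),(105,365),(450,95),(433,368)]: print(a,f(a,.006))
for a in[(117,350),(430,350),(273,505),(273,350)]: print("cap",a,f(a,.1))
P=[f(a,.1)[:2] for a in[(117,350),(430,350),(273,505),(160,455),(385,455),(220,492),(330,492)]]
(c,r)=cv2.minEnclosingCircle(np.array(P,np.float32));print(c,r)
```

```text
(125, 62) [ 0.4021 -0.2464  0.006 ]
(430, 75) [ 0.4048 -0.1848  0.006 ]
(180, 65) [ 0.4028 -0.2353  0.006 ]
(380, 72) [ 0.4042 -0.1949  0.006 ]
(103, 80) [ 0.4058 -0.251   0.006 ]
(105, 365) [ 0.4662 -0.2522  0.006 ]
(450, 95) [ 0.4089 -0.1806  0.006 ]
(433, 368) [ 0.4669 -0.1826  0.006 ]
cap (117, 350) [ 0.4347 -0.2411  0.1   ]
cap (430, 350) [ 0.4347 -0.1917  0.1   ]
cap (273, 505) [ 0.4609 -0.2165  0.1   ]
cap (273, 350) [ 0.4347 -0.2165  0.1   ]
(0.4361572563648224, -0.21640001237392426) 0.02484295517206192
```

```bash
python3 -m creep '[[0,-0.0112,0.001,0.015,0.035],[0,0,0,0.025,0],[0,0,0,0.03,0],[0,0,0,0.03,0],[0,0,0,0.03,0],[0,0,0,0.02,0],[0,0,0,0.014,0],[0,0,0,0,0],[0,0,0,0,0]]'
python3 - <<'E'
from h import *
st=robot.state();s=robot.snapshot("wrist");cv2.imwrite("pics/w3.png",s["img"][:,:,::-1])
s=robot.snapshot("scene");cv2.imwrite("pics/s3.png",cv2.resize(s["img"][270:400,270:420],None,fx=4,fy=4)[:,:,::-1])
E
```

```text
time: 4.53
eef_pos: [0.4356, -0.2116, 0.0755]
tool_rot: [0.016, 1.0, 0.0, -0.0]
ft_force: [-0.2, 0.1, 0.6]
grip_width: 0.0856
```

View pics/w3.png

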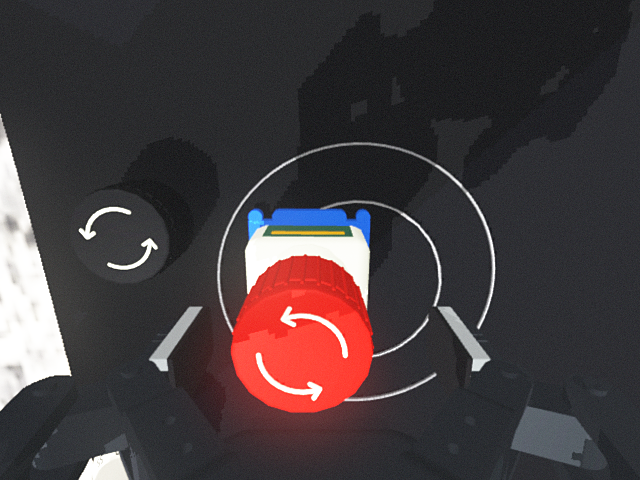

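View pics/s3.png

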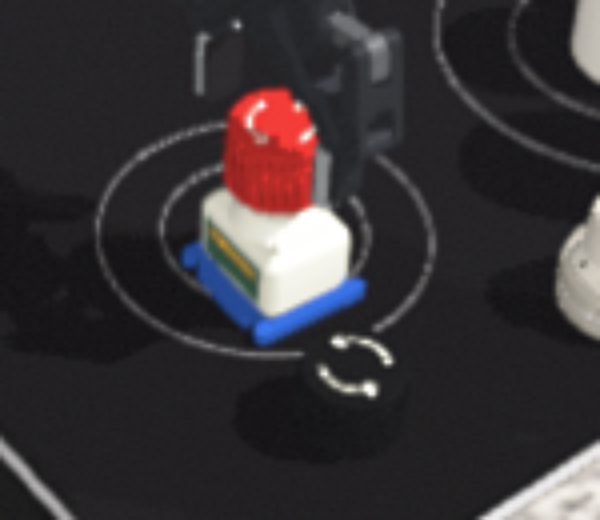

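The cap sits about 17 px left of the jaw centre, which is about 5 mm in -y, so I'll correct that and grip.

```bash
python3 -m creep '[[0,0,-0.005,0,0],[0,0,0,0,0],[0.5,0,0,0,0],[1,0,0,0,0],[1,0,0,0,0],[1,0,0,0,0],[1,0,0,0,0],[1,0,0,0,0]]' 60
python3 - <<'E'
from h import *
s=robot.snapshot("wrist");cv2.imwrite("pics/w4.png",s["img"][:,:,::-1])
E
```

```text
time: 5.3
eef_pos: [0.4354, -0.2183, 0.0756]
tool_rot: [0.017, 1.0, -0.0, 0.0]
ft_force: [-1.8, -0.7, 6.3]
grip_width: 0.0484
```

View pics/w4.png

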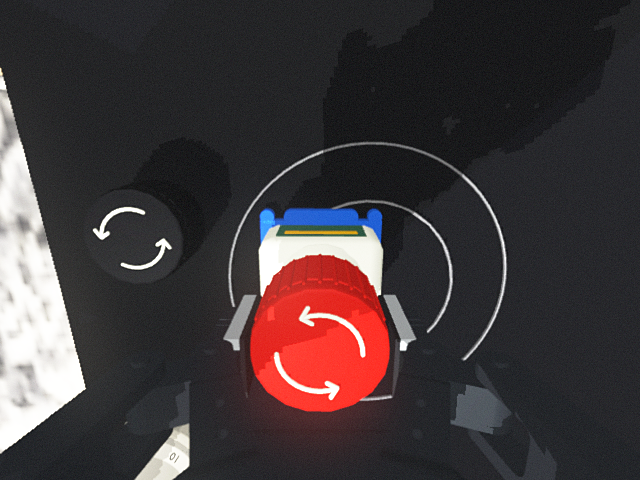

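```bash
python3 -m creep '[[1,0,0,-0.006,0],[1,0,0,-0.009,0],[1,0,0,0,0],[1,0,0,0,0]]'
python3 - <<'E'
from h import *
s=robot.snapshot("side");cv2.imwrite("pics/d5.png",cv2.resize(s["img"][230:380,180:330],None,fx=4,fy=4)[:,:,::-1])
E
```

```text
time: 5.68
eef_pos: [0.4357, -0.2183, 0.0909]
tool_rot: [0.017, 1.0, -0.0, 0.0]
ft_force: [1.4, 0.1, -5.0]
grip_width: 0.0483
```

View pics/d5.png

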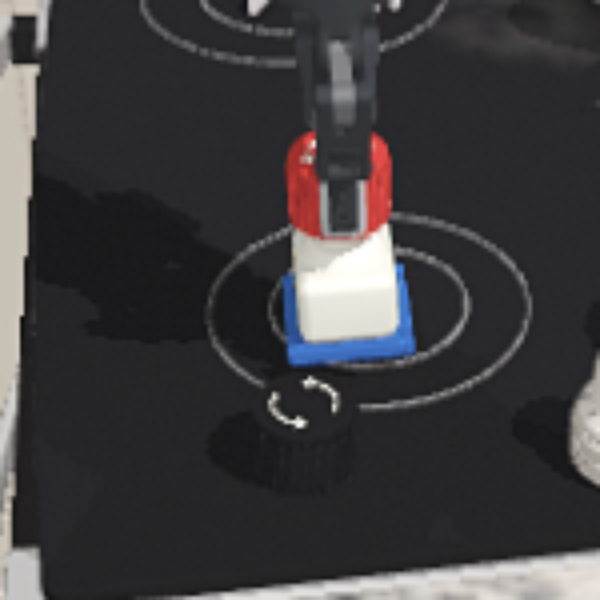

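The bottle is off the cooktop, hanging upright, with about 5 N of weight. I'll carry it to just before the dock mouth.

```bash
python3 -m creep '[[1,-0.001,0.012,0,0.005],[1,-0.001,0.022,0,0.005],[1,-0.001,0.028,0,0.006],[1,-0.001,0.030,0,0.006],[1,-0.001,0.030,0,0],[1,-0.001,0.030,0,0],[1,-0.001,0.030,0,0],[1,-0.001,0.030,0,0],[1,-0.001,0.028,0,0],[1,-0.001,0.026,0,0],[1,-0.001,0.02,0,0],[1,-0.001,0.012,0,0],[1,0,0.006,0,0],[1,0,0,0,0]]'
python3 - <<'E'
from h import *
print(robot.state()["eef_pos"],R.from_quat(robot.state()["tool_rot"]).as_matrix().round(4))
s=robot.snapshot("wrist");cv2.imwrite("pics/w6.png",s["img"][:,:,::-1])
s=robot.snapshot("side");cv2.imwrite("pics/d6.png",cv2.resize(s["img"][150:300,190:340],None,fx=4,fy=4)[:,:,::-1])
E
```

```text
time: 6.9
eef_pos: [0.4634, 0.0853, 0.0901]
tool_rot: [0.028, 1.0, -0.0, -0.0]
ft_force: [-0.2, 0.3, -4.3]
grip_width: 0.0483
[0.46343499 0.08529488 0.09010209] [[-9.985e-01  5.560e-02 -3.000e-04]
 [ 5.560e-02  9.985e-01 -1.000e-04]
 [ 3.000e-04 -1.000e-04 -1.000e+00]]
```

View pics/w6.png

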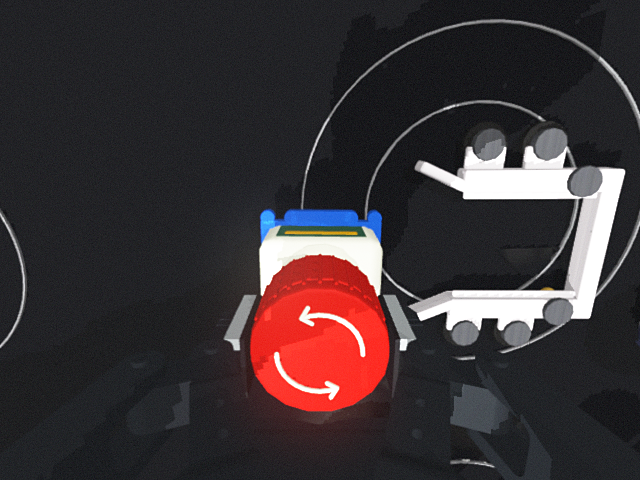

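View pics/d6.png

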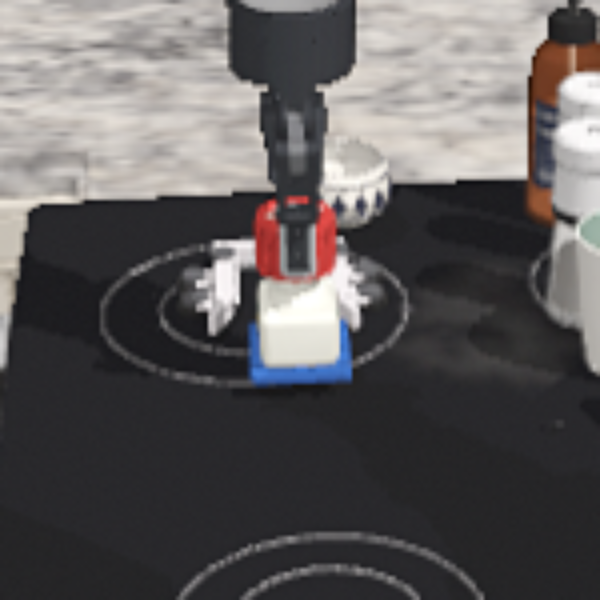

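Run:
```python
from h import *
st=robot.state();s=robot.snapshot("wrist");W=wfc(s,st)
for a in[(267.5,210),(375,211),(285,211),(358,211)]: print(plane(s,W,[a],.0205)[0])
im=s["img"][:,:,::-1].copy();im=cv2.resize(im[150:335,250:450+190],None,fx=2,fy=3,interpolation=cv2.INTER_CUBIC)
cols=[(0,0,255),(0,255,0),(255,0,0),(255,0,255)]*2+[(255,0,0),(0,0,255)]
for (a,b),c in zip(dockpts(.4638,.2105,np.radians(86.85)),cols):
    p=(proj(s,W,[a,b])-[250,150])*[2,3]; cv2.line(im,*[tuple(int(v) for v in q) for q in p],c,1)
cv2.imwrite("pics/w6o.png",im)
```

```text
[0.43005942 0.05691812 0.0205    ]
[0.43412512 0.11833075 0.0205    ]
[0.43119968 0.06686486 0.0205    ]
[0.43356836 0.10861942 0.0205    ]
```

View pics/w6o.png

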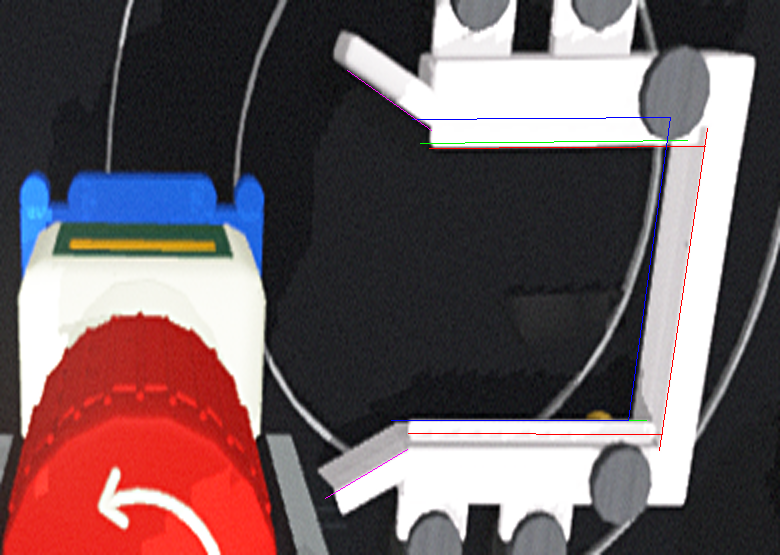

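```bash
python3 -m creep '[[1,0.007,0,0.004,0],[1,0,0,0.005,0],[1,0,0,0.003,0],[1,0,0,0.002,0],[1,0,0,0,0],[1,0,0,0,0]]'
python3 - <<'E'
from h import *
st=robot.state();print(st["eef_pos"],st["ft_force"],st["wrist_torque"])
p=st["eef_pos"][:2];u=np.array([.055,.9985]);print("along,lat",(p-[.4638,.2105])@u,(p-[.4638,.2105])@[u[1],-u[0]])
E
```

```text
time: 7.55
eef_pos: [0.4567, 0.0851, 0.0764]
tool_rot: [0.028, 1.0, 0.0, 0.0]
ft_force: [1.0, 0.9, 0.5]
grip_width: 0.0485
[0.45669939 0.08511523 0.07641012] [0.9688939  0.87384328 0.46185554] [-0.00949789  0.02169992 -0.00016289]
along,lat -0.12558722659935476 -0.00019379829918467363
```

```bash
python3 -m creep '[[1,0,0.008,0,0],[1,0,0.01,0,0],[1,0,0.01,0,0],[1,0,0.01,0,0],[1,0,0.01,0,0],[1,0,0.01,0,0],[1,0,0.01,0,0],[1,0,0.008,0,0],[1,0,0.004,0,0],[1,0,0,0,0]]'
python3 - <<'E'
from h import *
st=robot.state();print(st["eef_pos"],st["ft_force"],st["wrist_torque"])
p=st["eef_pos"][:2];u=np.array([.055,.9985]);print("along,lat",(p-[.4638,.2105])@u,(p-[.4638,.2105])@[u[1],-u[0]])
s=robot.snapshot("wrist");cv2.imwrite("pics/w7.png",s["img"][:,:,::-1])
s=robot.snapshot("side");cv2.imwrite("pics/d7.png",cv2.resize(s["img"][150:300,190:340],None,fx=4,fy=4)[:,:,::-1])
E
```

```text
time: 8.38
eef_pos: [0.4611, 0.166, 0.0763]
tool_rot: [0.028, 1.0, 0.0, 0.0]
ft_force: [-0.3, -0.0, -0.1]
grip_width: 0.0483
[0.4610775  0.16597834 0.07626263] [-0.29241168 -0.02674171 -0.1411524 ] [ 0.03691719  0.02253029 -0.00539496]
along,lat -0.04460461759929491 -0.0002697201279460014
```

View pics/w7.png

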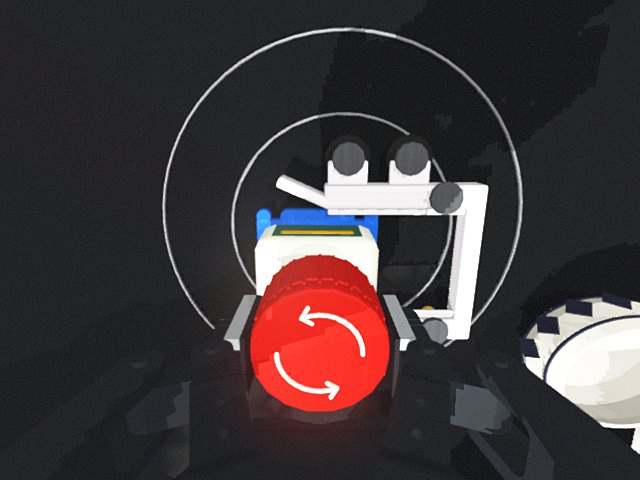

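View pics/d7.png

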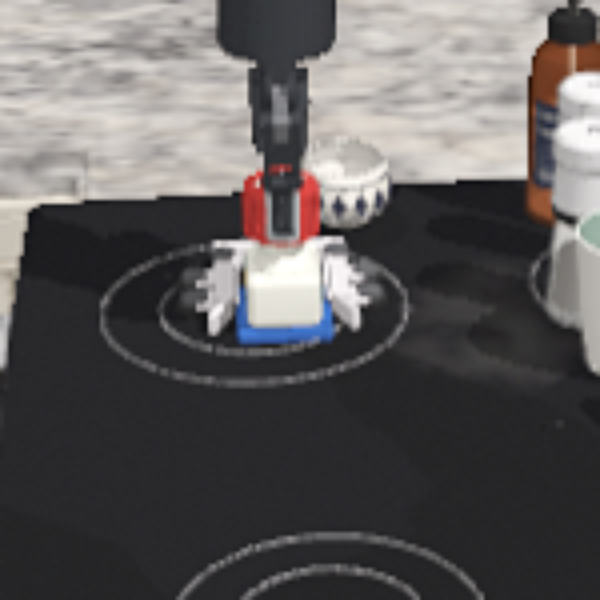

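```bash
python3 -m creep '[[1,0,0.006,0,0],[1,0,0.008,0,0],[1,0,0.008,0,0],[1,0,0.006,0,0],[1,0,0,0,0]]'; python3 -m creep '[[1,0,0.003,0,0],[1,0,0.003,0,0],[1,0,0.003,0,0],[1,0,0.003,0,0],[1,0,0,0,0]]'
cat > chk.py <<'E'
from h import *
st=robot.state();print(st["eef_pos"].round(4),st["ft_force"].round(1),st["wrist_torque"].round(2),st["time"],st["grip_width"])
p=st["eef_pos"][:2];u=np.array([.055,.9985]);print("along,lat",(p-[.4638,.2105])@u,(p-[.4638,.2105])@[u[1],-u[0]])
E
python3 chk.py
```

```text
time: 8.9
eef_pos: [0.4628, 0.1943, 0.0763]
tool_rot: [0.028, 1.0, 0.0, 0.0]
ft_force: [-0.3, -0.1, -0.1]
grip_width: 0.0482
time: 9.32
eef_pos: [0.4634, 0.2055, 0.0763]
tool_rot: [0.028, 1.0, 0.0, 0.0]
ft_force: [-0.2, 0.3, -0.8]
grip_width: 0.0485
[0.4634 0.2055 0.0763] [-0.2  0.3 -0.8] [-0.07  0.03  0.03] 9.3167 0.04845550157962385
along,lat -0.005063465080263594 -0.00015460872647320536
```

```bash
for i in 1 2; do python3 -m creep '[[1,0,0.001,0,0],[1,0,0.001,0,0],[1,0,0,0,0]]'; done; python3 -m creep '[[1,0,0.001,0,0],[1,0,0,0,0]]';  python3 chk.py
python3 - <<'E'
from h import *
s=robot.snapshot("wrist");cv2.imwrite("pics/w8.png",cv2.resize(s["img"][140:300,220:420],None,fx=4,fy=3.7)[:,:,::-1])
E
```

```text
time: 9.57
eef_pos: [0.4635, 0.2071, 0.0763]
tool_rot: [0.028, 1.0, 0.0, 0.0]
ft_force: [0.3, 0.5, -0.3]
grip_width: 0.0483
time: 9.82
eef_pos: [0.4636, 0.2091, 0.0763]
tool_rot: [0.028, 1.0, 0.0, 0.0]
ft_force: [-0.2, 0.4, -0.1]
grip_width: 0.0483
time: 9.98
eef_pos: [0.4636, 0.2101, 0.0763]
tool_rot: [0.028, 1.0, 0.0, 0.0]
ft_force: [1.4, 0.3, 0.1]
grip_width: 0.0479
[0.4636 0.2101 0.0763] [1.4 0.3 0.1] [0.01 0.   0.02] 9.9833 0.04794615967625493
along,lat -0.00041846550419507553 -0.00017719610964705786
```

View pics/w8.png

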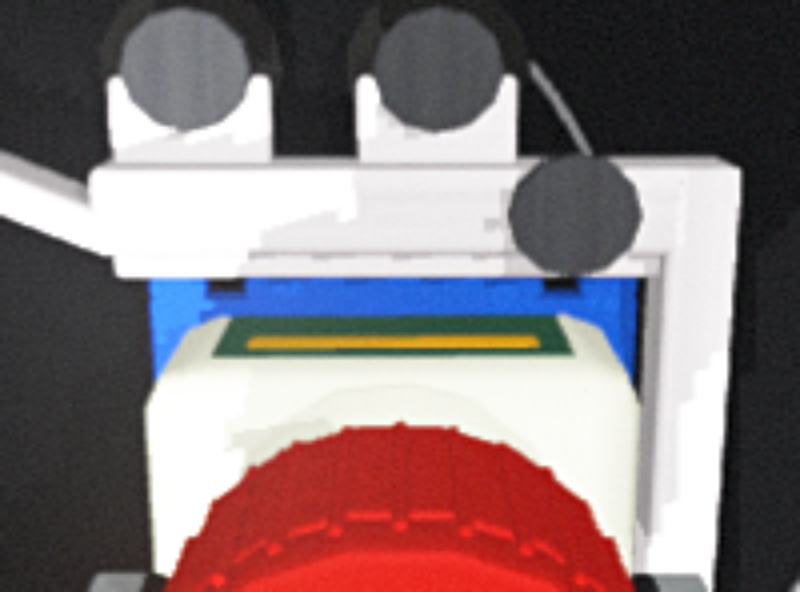

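```bash
for i in 1 2; do python3 -m creep '[[1,0,0.0007,0,0],[1,0,0,0,0]]'; python3 chk.py; done
```

```text
time: 10.2
eef_pos: [0.4636, 0.2107, 0.0763]
tool_rot: [0.028, 1.0, 0.0, 0.0]
ft_force: [-0.1, -1.7, -1.1]
grip_width: 0.0481
[0.4636 0.2107 0.0763] [-0.1 -1.7 -1.1] [-0.05 -0.02  0.04] 10.2 0.04806750681362976
along,lat 0.00022342575999864336 -0.0001660108737244856
time: 10.37
eef_pos: [0.4637, 0.2114, 0.0763]
tool_rot: [0.028, 1.0, -0.0, 0.0]
ft_force: [-0.4, 0.8, -0.7]
grip_width: 0.048
[0.4637 0.2114 0.0763] [-0.4  0.8 -0.7] [-0.03  0.01 -0.02] 10.3667 0.04799997492897259
along,lat 0.0008918841332446152 -0.0001624993330686058
```

```bash
for i in 1 2 3; do python3 -m creep '[[1,0,0.0006,0,0],[1,0,0,0,0]]' >/dev/null; python3 chk.py; done
python3 - <<'E'
from h import *
s=robot.snapshot("wrist");cv2.imwrite("pics/w9.png",cv2.resize(s["img"][140:300,220:420],None,fx=4,fy=3.7)[:,:,::-1])
E
```

```text
[0.4637 0.212  0.0763] [ 0.7 -0.7 -0.2] [-0.06 -0.08  0.03] 10.5333 0.047945030531056296
along,lat 0.0014640727171180584 -0.00014093498931081773
[0.4636 0.2125 0.0763] [-0.8 -1.5 -0.7] [-0.21  0.16 -0.01] 10.7 0.048270420058552435
along,lat 0.0020050356104261645 -0.0002933162149276699
[0.4636 0.2131 0.0763] [-1.9 -2.6 -0.7] [-0.43  0.32 -0.04] 10.8667 0.047843145741282664
along,lat 0.0025435147919542203 -0.0003736050712627916
```

View pics/w9.png

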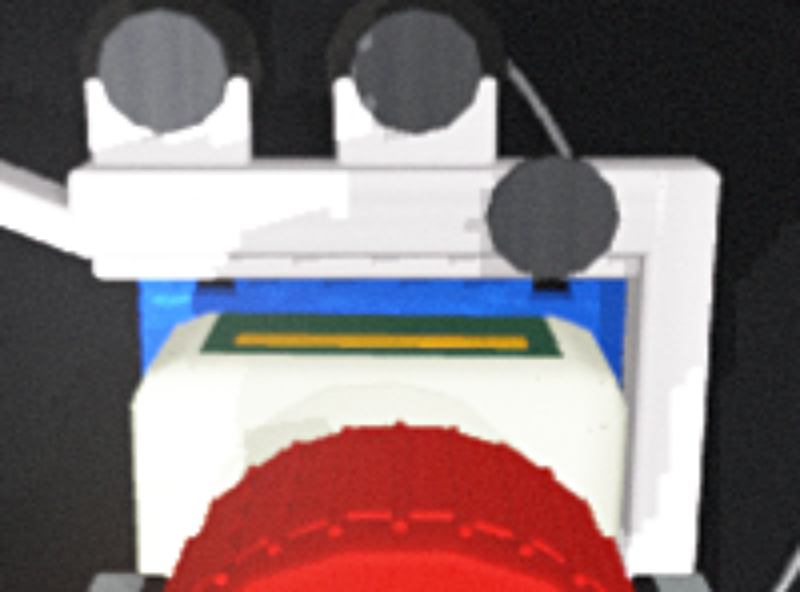

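```bash
for i in 1 2 3; do python3 -m creep '[[1,0,0.0006,0,0],[1,0,0,0,0]]' >/dev/null; python3 chk.py; done
python3 - <<'E'
from h import *
s=robot.snapshot("wrist");cv2.imwrite("pics/w10.png",cv2.resize(s["img"][140:300,220:420],None,fx=4,fy=3.7)[:,:,::-1])
E
```

```text
[0.4637 0.2137 0.0763] [-0.9 -3.3  0.6] [-0.63  0.4  -0.04] 11.0833 0.04799543767621344
along,lat 0.0031867416834065023 -0.0002305877075349107
[0.4639 0.2143 0.0764] [-1.6 -2.8  2.3] [-0.71  0.34  0.03] 11.25 0.0482273779269136
along,lat 0.003841551873897993 -0.00010071452104980591
[0.4641 0.2148 0.0765] [-1.9 -4.8  3.5] [-1.08  0.27 -0.  ] 11.4167 0.04774688176157608
along,lat 0.0043432455170442 1.6944237938754155e-05
```

View pics/w10.png

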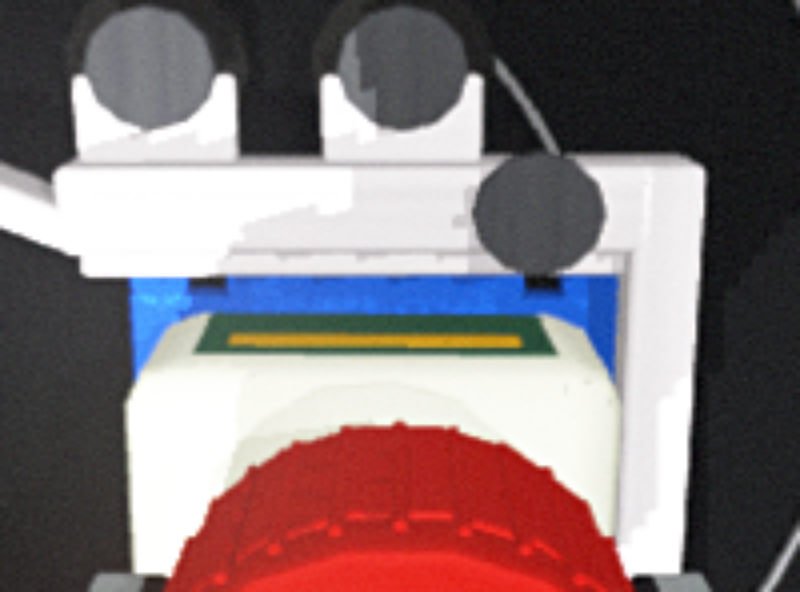

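Run:
```python
from h import *
st=robot.state();s=robot.snapshot("wrist");W=wfc(s,st)
yaw=np.radians(86.85);c,n=np.cos(yaw),np.sin(yaw)
f=lambda x,y,z:(.4638+c*x-n*y,.2105+n*x+c*y,z)
im=s["img"][140:300,220:420]
im=cv2.resize(im,None,fx=4,fy=3.7,interpolation=cv2.INTER_CUBIC)[:,:,::-1].copy()
def P(*a):
    return (proj(s,W,[f(*a)])[0]-[220,140])*[4,3.7]
def L(a,b,col): cv2.line(im,*[tuple(int(v) for v in P(*q)) for q in(a,b)],col,1)
for nm,a in {"rail left lip top":(-.041,.03,.015),"home shoe rear":(-.035,.028,.006),"home shoe front":(.035,.028,.006),"bar inner top":(.037,.028,.015),"bar inner z6":(.037,.028,.006),"notch front":(.024,.029,.006),"notch rear":(-.024,.029,.006)}.items(): print(nm,P(*a).round(1))
L((-.041,.03,.015),(.037,.03,.015),(0,0,255));L((.037,.03,.015),(.037,-.03,.015),(0,0,255));L((.035,.03,.006),(.035,-.03,.006),(255,255,0));L((-.035,.03,.006),(-.035,-.03,.006),(255,255,0))
cv2.imwrite("pics/w11.png",im)
```

```text
rail left lip top [ 62.7 280.6]
home shoe rear [119.1 280.9]
home shoe front [604.3 280.3]
bar inner top [627.6 293. ]
bar inner z6 [618.2 280.3]
notch front [528.2 274.1]
notch rear [195.2 274.6]
```

View pics/w11.png

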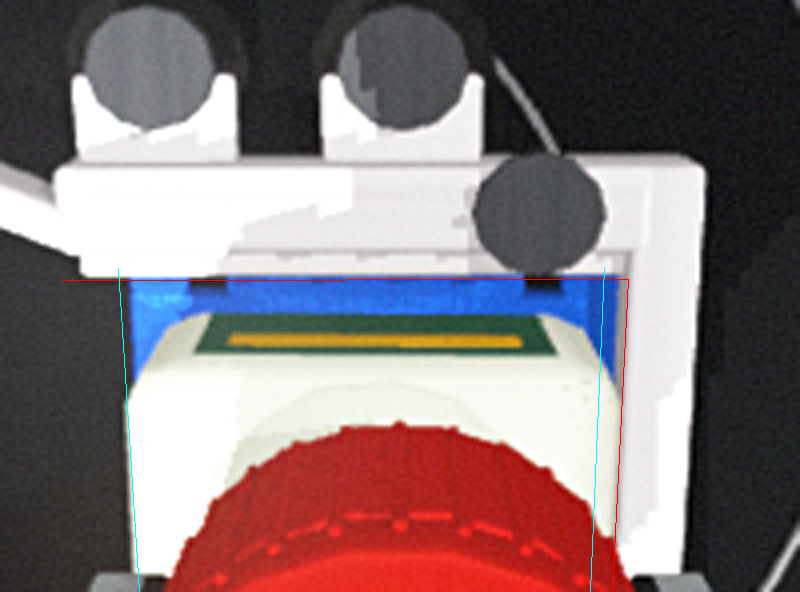

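Run:
```python
from h import *
d=np.load("w1.npz");s=robot.snapshot("wrist");st=robot.state();W=wfc(s,st)
yaw=np.radians(86.85);u=np.array([np.cos(yaw),np.sin(yaw)]);l=np.array([-u[1],u[0]])
g=lambda p:np.array([(p[:2]-[.4638,.2105])@u,(p[:2]-[.4638,.2105])@l]).round(4)
im=d["img"][255:290,340:400]
cv2.imwrite("pics/ball.png",cv2.resize(im,None,fx=12,fy=12,interpolation=cv2.INTER_CUBIC)[:,:,::-1])
for z in(.003,.006):print("ball",g(plane(s,d["W"],[(500/5+270,424/4+165)],z)[0]))
for a in[(526,285),(560,285),(190,285),(227,285),(130,300),(617,300)]: print(a,g(plane(s,W,[(a[0]/4+220,a[1]/3.7+140)],.006)[0]))
```

```text
ball [ 0.0246 -0.0312]
ball [ 0.0241 -0.03  ]
(526, 285) [0.0237 0.0273]
(560, 285) [0.0286 0.0273]
(190, 285) [-0.0248  0.0273]
(227, 285) [-0.0195  0.0273]
(130, 300) [-0.0336  0.0249]
(617, 300) [0.0369 0.0248]
```

View pics/ball.png

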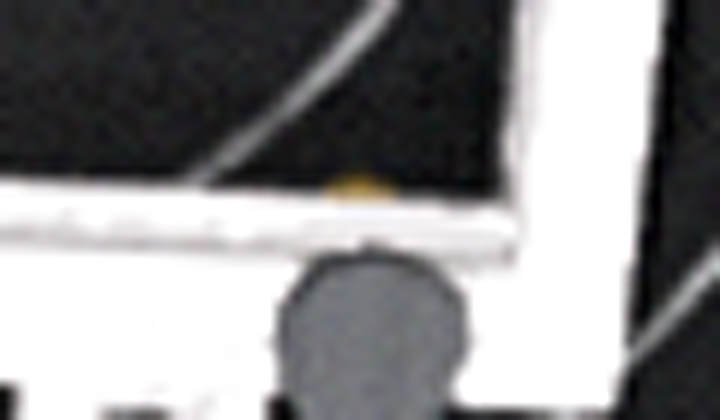

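```bash
cat > shoe.py <<'E'
from h import *
import sys
st=robot.state();s=robot.snapshot("wrist");W=wfc(s,st)
yaw=np.radians(86.85);u=np.array([np.cos(yaw),np.sin(yaw)]);l=np.array([-u[1],u[0]])
# sample image along dock-x at z=.006, dock y=.0265, profile of blue
xs=np.arange(-.045,.045,.0001)
for y in(.0275,.0265,.0255):
    P=np.array([[*( np.array([.4638,.2105])+x*u+y*l),.006] for x in xs])
    uv=proj(s,W,P).astype(np.float32)
    v=cv2.remap(s["img"].astype(np.float32),uv[:,0].reshape(1,-1),uv[:,1].reshape(1,-1),cv2.INTER_LINEAR)[0]
    b=(v[:,2]>60)&(v[:,2]>1.6*v[:,0]); i=np.nonzero(np.diff(b.astype(int)))[0]
    print(y,[(round(xs[k]*1000,1),'+' if b[k+1] else '-') for k in i])
cv2.imwrite(sys.argv[1],cv2.resize(s["img"][140:300,220:420],None,fx=4,fy=3.7,interpolation=cv2.INTER_CUBIC)[:,:,::-1])
E
python3 shoe.py pics/a.png; python3 -m creep '[[1,0,-0.0015,0,0],[1,0,-0.0013,0,0],[1,0,0,0,0],[1,0,0,0,0]]'>/dev/null; python3 chk.py;python3 shoe.py pics/b.png
```

```text
0.0275 [(np.float64(-34.2), '+'), (np.float64(-22.2), '-'), (np.float64(-20.5), '+'), (np.float64(23.7), '-'), (np.float64(28.1), '+'), (np.float64(36.9), '-')]
0.0265 [(np.float64(-34.1), '+'), (np.float64(36.7), '-')]
0.0255 [(np.float64(-34.3), '+'), (np.float64(36.7), '-')]
[0.4637 0.2123 0.0763] [-0.6 -0.8 -0.2] [-0.11  0.04  0.  ] 11.95 0.048166739099921606
along,lat 0.00174642789775475 -0.00015548485118565273
0.0275 [(np.float64(-35.6), '+'), (np.float64(35.5), '-')]
0.0265 [(np.float64(-35.5), '+'), (np.float64(35.5), '-')]
0.0255 [(np.float64(-35.7), '+'), (np.float64(35.6), '-')]
```

```bash
python3 -m creep '[[1,0,-0.0015,0,0],[1,0,0,0,0],[1,0,0,0,0]]'>/dev/null; python3 chk.py;python3 shoe.py pics/c.png;python3 -m creep '[[1,0,-0.001,0,0],[1,0,0,0,0],[1,0,0,0,0]]'>/dev/null; python3 chk.py;python3 shoe.py pics/c.png
```

```text
[0.4637 0.2107 0.0764] [-0.   0.1 -1.6] [-0.01 -0.    0.01] 12.25 0.047929321720953405
along,lat 0.0001625588909587558 -9.817338909581333e-05
0.0275 [(np.float64(-35.5), '+'), (np.float64(35.3), '-')]
0.0265 [(np.float64(-35.5), '+'), (np.float64(35.3), '-')]
0.0255 [(np.float64(-35.6), '+'), (np.float64(35.6), '-')]
[0.4636 0.2096 0.0763] [ 0.  -0.2 -1.2] [0.04 0.01 0.02] 12.55 0.048133508433522744
along,lat -0.0008869645332642828 -0.0001756570854471978
0.0275 [(np.float64(-35.6), '+'), (np.float64(35.4), '-')]
0.0265 [(np.float64(-35.5), '+'), (np.float64(35.4), '-')]
0.0255 [(np.float64(-35.6), '+'), (np.float64(35.5), '-')]
```

```bash
python3 -m creep '[[1,0,0.0012,0.002,0],[1,0,0,0.002,0],[1,0,0,0.001,0],[1,0,0,0.001,0],[1,0,0,0,0]]' 80; python3 chk.py
```

```text
time: 13.02
eef_pos: [0.4639, 0.2108, 0.0706]
tool_rot: [0.028, 1.0, -0.0, 0.0]
ft_force: [-2.3, -3.5, 11.4]
grip_width: 0.0478
[0.4639 0.2108 0.0706] [-2.3 -3.5 11.4] [-0.68  0.5   0.01] 13.0167 0.047756180646927396
along,lat 0.0003055948988180746 3.5249392637336477e-05
```

```bash
python3 -m creep '[[1,0,0,0.001,0],[1,0,0,0.0008,0],[1,0,0,0,0]]'; python3 chk.py
```

```text
time: 13.27
eef_pos: [0.4639, 0.2108, 0.069]
tool_rot: [0.028, 1.0, -0.0, 0.0]
ft_force: [-4.9, -4.0, 13.5]
grip_width: 0.0484
[0.4639 0.2108 0.069 ] [-4.9 -4.  13.5] [-0.76  0.63  0.04] 13.2667 0.048372265384400724
along,lat 0.0003051319591348799 4.9965768018008755e-05
```

```bash
python3 -m creep '[[1,0,0,0.0004,0],[1,0,0,0,-0.09],[1,0,0,0,-0.09],[1,0,0,0,-0.09],[1,0,0,0,-0.09],[1,0,0,0,0]]'; python3 chk.py
python3 - <<'E'
from h import *
s=robot.snapshot("wrist");cv2.imwrite("pics/w12.png",s["img"][:,:,::-1])
E
```

```text
time: 13.77
eef_pos: [0.4646, 0.2113, 0.069]
tool_rot: [-0.154, 0.988, 0.0, 0.001]
ft_force: [-0.6, -0.1, 13.4]
grip_width: 0.0481
[0.4646 0.2113 0.069 ] [-0.6 -0.1 13.4] [-0.08  0.16  0.07] 13.7667 0.04814201121849236
along,lat 0.0008877118908281804 0.0007055776951279974
```

View pics/w12.png

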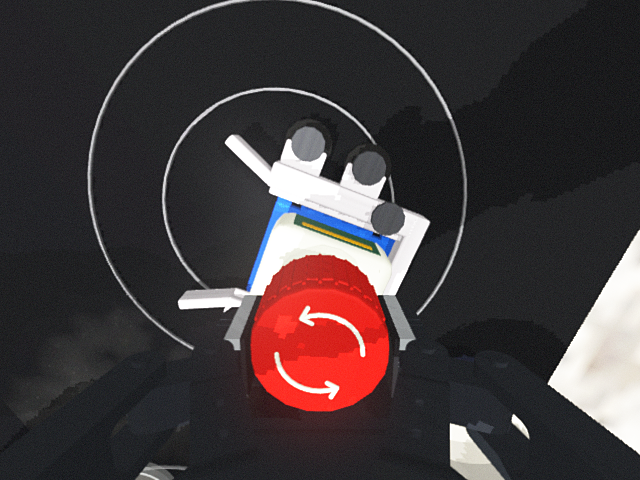

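The arrows stay fixed in the tool view while the bottle and dock rotate in it, so the cap is turning with the gripper. Continuing the twist.

```bash
python3 -m creep '[[1,0,0,0,-0.1],[1,0,0,0,-0.105],[1,0,0,0,-0.105],[1,0,0,0,-0.105],[1,0,0,0,-0.105],[1,0,0,0,-0.105],[1,0,0,0,-0.105],[1,0,0,0,-0.105],[1,0,0,0,-0.105],[1,0,0,0,-0.105],[1,0,0,0,-0.105],[1,0,0,0,-0.105],[1,0,0,0,0],[1,0,0,0,0]]'; python3 chk.py
python3 - <<'E'
from h import *
print(robot.state()['q'].round(3),np.degrees(R.from_quat(robot.state()["tool_rot"]).as_euler('zyx')))
s=robot.snapshot("wrist");cv2.imwrite("pics/w13.png",s["img"][:,:,::-1])
E
```

```text
time: 14.98
eef_pos: [0.4647, 0.2115, 0.0691]
tool_rot: [-0.703, 0.711, -0.0, 0.001]
ft_force: [-0.8, -0.3, 14.2]
grip_width: 0.0477
[0.4647 0.2115 0.0691] [-0.8 -0.3 14.2] [-0.02  0.03  0.02] 14.9833 0.047729534123304225
along,lat 0.0010267430325878327 0.0008523213595664742
[ 0.427  0.33  -0.326  0.913  0.    -1.132] [ 9.06681447e+01  1.39619998e-01 -1.79932878e+02]
```

View pics/w13.png

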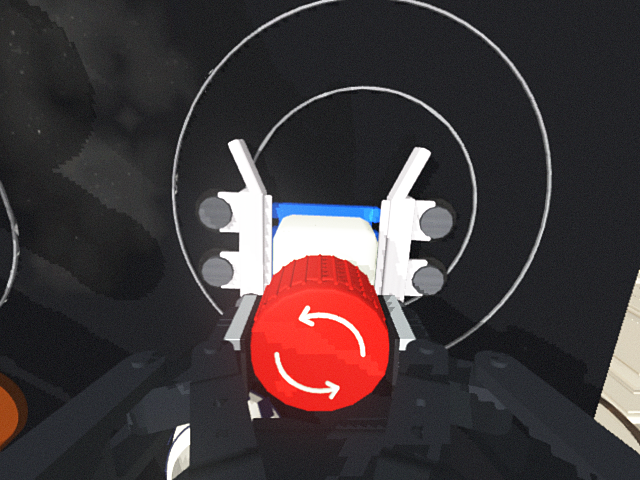

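```bash
python3 -m creep '[[1,0,0,-0.004,0],[1,0,0,-0.004,0],[1,0,0,-0.005,0],[1,0,0,0,0]]'; python3 chk.py
```

```text
time: 15.37
eef_pos: [0.4639, 0.2111, 0.0818]
tool_rot: [-0.703, 0.712, -0.0, 0.0]
ft_force: [0.2, -0.5, 0.5]
grip_width: 0.048
[0.4639 0.2111 0.0818] [ 0.2 -0.5  0.5] [ 0.01  0.01 -0.03] 15.3667 0.04801366800420576
along,lat 0.0005909988302424485 0.00010408146556091921
```

```bash
python3 -m creep '[[1,0,0,-0.006,0],[1,0,0,-0.01,0],[1,0,0,-0.015,0],[1,0,0,-0.015,0],[1,0,0,-0.015,0],[1,0,0,-0.015,0],[1,0,0,-0.01,0],[1,0,0,0,0],[1,0,0,0,0]]'; python3 chk.py
python3 - <<'E'
from h import *
s=robot.snapshot("wrist");cv2.imwrite("pics/w14.png",s["img"][:,:,::-1])
s=robot.snapshot("side");cv2.imwrite("pics/d14.png",cv2.resize(s["img"][130:280,170:370],None,fx=4,fy=4)[:,:,::-1])
s=robot.snapshot("scene");cv2.imwrite("pics/s14.png",cv2.resize(s["img"][130:280,150:400],None,fx=3.2,fy=3.2)[:,:,::-1])
E
```

```text
time: 16.12
eef_pos: [0.4638, 0.211, 0.1673]
tool_rot: [-0.703, 0.712, -0.0, 0.0]
ft_force: [-0.2, -0.2, -1.9]
grip_width: 0.0477
[0.4638 0.211  0.1673] [-0.2 -0.2 -1.9] [ 0.01  0.01 -0.02] 16.1167 0.04766326824940323
along,lat 0.0004587729288736805 1.0978360763799574e-05
```

View pics/w14.png

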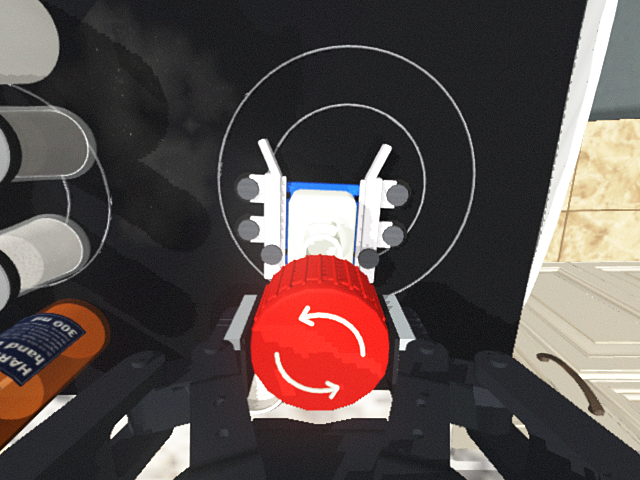

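View pics/d14.png

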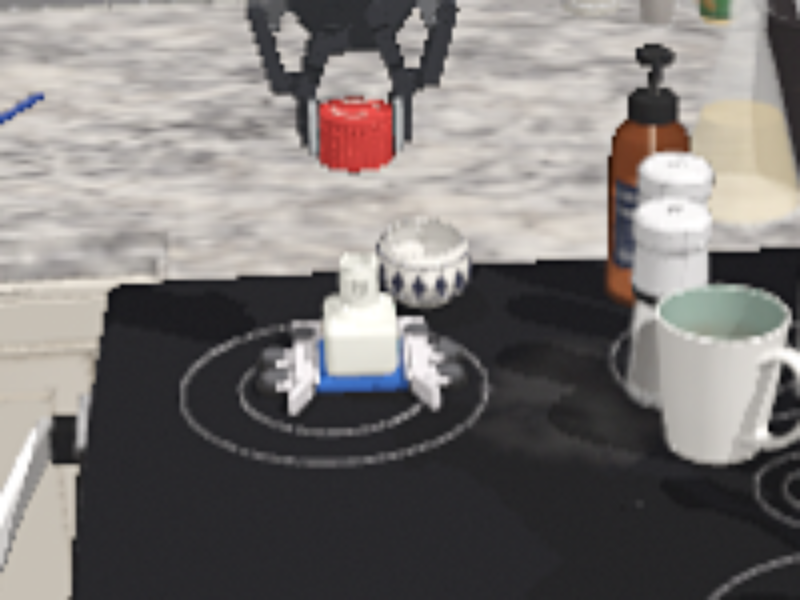

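View pics/s14.png

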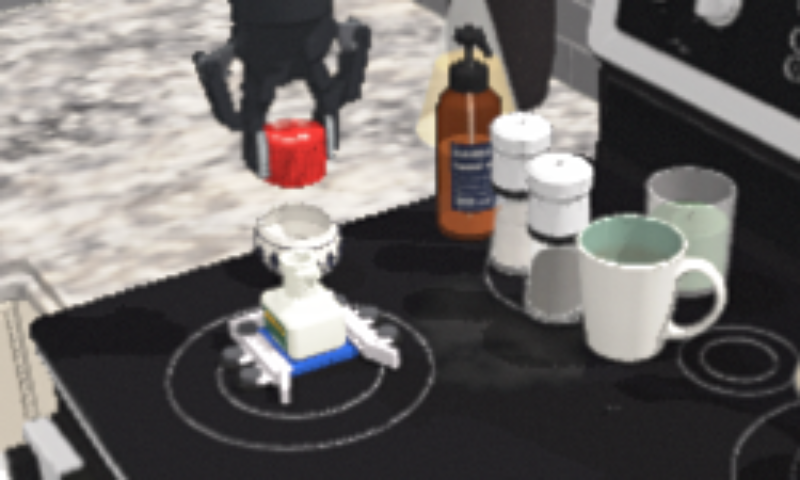

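Run:
```python
from h import *
st=robot.state();s=robot.snapshot("wrist");W=wfc(s,st)
yaw=np.radians(86.85);u=np.array([np.cos(yaw),np.sin(yaw)]);l=np.array([-u[1],u[0]])
xs=np.arange(-.05,.0,.0001)
for y in(-.02,-.01,0,.01,.02):
    P=np.array([[*(np.array([.4638,.2105])+x*u+y*l),.006] for x in xs])
    uv=proj(s,W,P).astype(np.float32)
    v=cv2.remap(s["img"].astype(np.float32),uv[:,0].reshape(1,-1),uv[:,1].reshape(1,-1),cv2.INTER_LINEAR)[0]
    b=(v[:,2]>60)&(v[:,2]>1.6*v[:,0]);print(y,xs[b][0].round(4))
# rail ends (lip start) for reference
cv2.imwrite("pics/w15.png",cv2.resize(s["img"][120:280,220:420],None,fx=4,fy=3.7,interpolation=cv2.INTER_CUBIC)[:,:,::-1])
```

```text
-0.02 -0.0359
-0.01 -0.0359
0 -0.0359
0.01 -0.0357
0.02 -0.0358
```

View pics/w15.png

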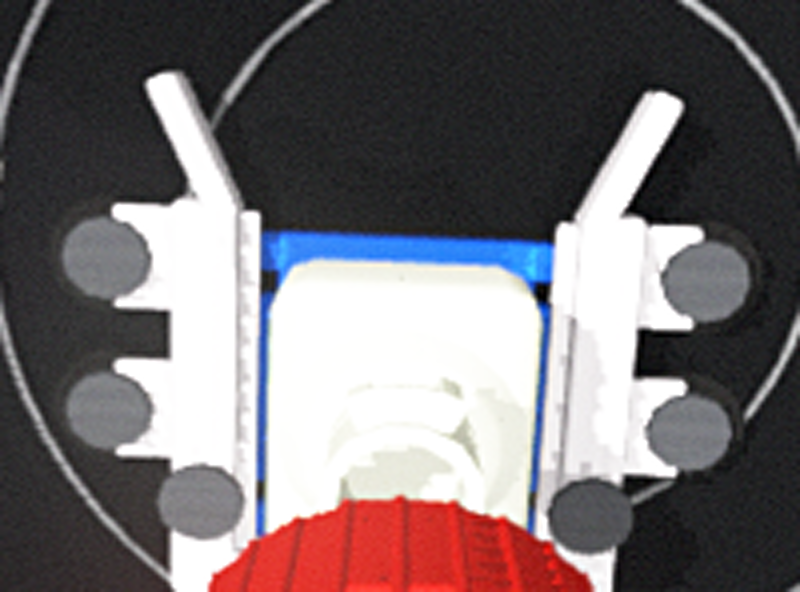

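The shoe is square in the channel, with its rear edge at -35.8 mm. It read -35.5 mm before the twist, and the camera now also sees the shoe's rear face, so it is still home. Handing in.

```bash
python3 -c "
from station import robot
print(robot.finish_job())"
```

```text
the job is handed in; nothing more can be done
None
```

I slid the bottle into the dock, shut and upright, until it snapped home. Then I pressed the cap down with about 14 N, twisted it anticlockwise about 92° while pressing, and lifted it off. I handed in at about 16 s with the cap held upright in the gripper, its lower edge about 73 mm above the open mouth.

**Docking:** I first pushed the bottle about 1.5 mm past home, close to the end stop, and then eased it back. After that the shoe measured within 0.1 mm of the seat and stayed there while I drew the tool back 2.6 mm. I took this as the spring balls being seated, since I could not see them directly.

**Last checks:** The rear edge of the shoe reads -35.8 mm along the dock. It read -35.5 mm before the twist, a difference within what the camera can resolve. The pictures show the bottle standing open in the dock, and I saw no other object on the cooktop moved. No check failed. After the lift the wrist force read -1.9 N against an expected 0.6 N for the cap, but its readings wander by 1 to 2 N.

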